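Lock the length stop with a ball-lock pin

TASK

Slide the blue length stop along its aluminium rail until its hole is over the yellow-marked hole of the rail. Then take the ball-lock pin from its wooden block, keep its red thumb button squeezed in while you push the pin gently down through both holes, feeling for the lower one by moving pin and stop together, until its collar sits fully home on the stop. Let go so the button springs out and the pin locks, leaving the other things on the table alone.

Things in the scene. Friction and masses are not known exactly. Their poses are not given: they have to be found in the camera images.
- rail: fixed aluminium rail, an upside-down channel 84 mm wide, top 50 mm above the table. Origin on the table under the yellow mark; it runs along its own y axis from y = -90 to +280 mm; z up. In its middle slot is clamped a dark steel strip, 8 mm thick, top flush with the rail's, free space below, with two upright through holes (13.5 mm diameter, sharp rims), on the middle line (x = 0)
- rail_mark (a point): yellow line across the rail, taken at its middle line and the rail's top face; same axes as the rail. The strip is set anew for each job: its hole to be used, framed by a yellow square, lies anywhere up to 13 mm to either side of this line along y; just where must be seen or felt. A plain hole, not to be used, lies 60 mm further along +y
- stop (a joint): place of the blue length stop along the rail in m: 0 when its hole is over the yellow line, growing along the rail's +y, from -0.03 to 0.17. It slides with about 2 N of friction, has no side play and stays where it is left
- stop_hole (a point): centre of the upper mouth of the stop's upright through hole (13.5 mm diameter, sharp rim). The stop is a blue plate 92 mm wide, 124 long, 14 thick, 1 mm above the rail, so its top is 65 mm above the table; it reaches from 29 mm behind the hole (-y) to 95 mm beyond (+y); same axes as the rail
- stop_fin (a point): wooden fin on the stop, to be pinched or pushed: 12 mm thick along the rail, 50 mm across it, rising 42 mm above the plate, to 107 mm above the table. The point lies on its middle line, 20 mm above the plate, 80 mm along +y from the hole; same axes as the rail
- park: fixed wooden block 75 x 75 x 50 mm, origin under its centre, with a wide 23 mm square hole in which the pin stands loosely, its collar on the block's top face
- pin: loose ball-lock pin, 0.1 to 0.25 kg, upright in the block. Origin: centre of the underside of its steel collar (32 mm diameter, 5 thick); z up along the pin. Above it a black handle, 20 mm along x, 24 along y, up to z = 47 mm, the red button on its +y side. Below it a shank of 12 mm diameter
- pin_tip (a point): centre of the shank's lower end, 35 mm below the pin's origin; same axes as the pin. The last 2 mm taper to 11 mm diameter. Two locking studs of 5 mm diameter, 6.5 mm above this end on the shank's +x and -x sides, stand out 3 mm each while the button is out and so bar the pin from any hole; with the pin fully home they are 3 mm clear below the strip
- button (a joint): how far the red thumb button is pushed in: 0 fully out (studs out), 0.004 m fully in (studs inside the shank). A plate 14 mm wide, at pin z = 13 to 39 mm, standing out 5 mm from the handle's +y side: 29 mm across both, 25 mm when in. Squeezing both together along y pushes it in: 3 N to start, 8 N fully in
- board: chequered wooden board 140 x 160 x 30 mm, loose, to be left alone; origin under its centre
- glue: glue bottle, 56 mm diameter, 130 mm tall, loose, to be left alone; origin under its centre
- driver: screwdriver lying on the table, about 200 mm long, to be left alone; its origin lies on its underside
- tape: yellow tape measure 70 x 38 x 65 mm, loose, to be left alone; origin under its centre
There are look-alikes about, which are no part of the job. Leave any orange or purple look-alike of the pin alone.

How it is judged:
By the outcome, as a careful person would: the job done as asked, in the order asked, and still so for the second after the job is handed in, with the robot touching nothing.
It also fails if it takes over 72 s, if anything falls off the work surface, if the arm or the gripper's body presses on something with over 40 N, if the wrist force passes 120 N, or if a joint passes its speed limit or range.

ROBOT

A 7-joint arm with a two-finger parallel gripper is mounted at the origin on the work surface. World frame = base frame: x ahead of the robot, y to its left, z up, the work surface at z = 0. Lengths are in m, angles in degrees, forces in N, time in s.
With the tool pointing down it reaches from about 0.4 to 0.85 m from the base axis. Payload 4.5 kg.
Tool frame: the origin (TCP) lies between the finger pads; the fingertips stand 25 mm ahead of it and the grasp point (between the pads) lies 6 mm ahead of it; z points along the fingers, y is the direction in which the jaws open and shut (so a half turn about z gives the same grasp; the last joint's range is limited). The gripper opens to 88 mm and grips with 3 to 60 N. Pads are 18 mm wide; open, the fingers measure 123 mm over their backs; the gripper's body (75 mm by 187 mm) begins 45 mm behind the grasp point.
Start: joints at [76.879, 39.483, -11.15, 89.685, 9.013, 51.709, -12.324], TCP at [0.162, -0.604, 0.264] pointing down, gripper open.
Joint ranges: [-172.22, 172.22], [-26.19, 119.32], [-84.43, 86.54], [7.71, 146.69], [-57.33, 237.33], [2.42, 119.75], [-152.13, 152.13]. Speed limits (degrees/s): [147.25, 147.25, 180, 180, 180, 180, 180].

INTERFACE

Orientations are given as [roll, pitch, yaw] about the fixed x, y, z axes, in that order (R = Rz(yaw) Ry(pitch) Rx(roll)).
In Python, from cell import * gives the robot as it stands.
- The arm moves only by the tool drive_tool, never from a script. Its argument "series" is one flat list of numbers, 4 for each row, row after row: the shift along the world's x, y, z in m, then the turn about the world's z in rad. A call has 1 to 12 rows; each row is the pose to reach, as a shift and turn from the pose commanded when the call began; what a row does not reach only later rows make up. A row lasts 1/10 s, in which the tool goes at most 50 mm and 8.59 degrees, less where a joint would pass 70% of its speed; a pose out of reach is approached as far as the arm can. A call with a gripper value outside its range is refused whole. "gripper" is the opening in per cent of the stroke, from 0 (shut) to 100 (fully open), set as the call begins (left out, the last holds). The fingers move at their own pace and stop on an object; "newtons" is the grip in N (left out, the last holds). Time passes only in rows, so rows that repeat a pose let the fingers close. It gives the time, the measured TCP pose, the force and the opening at its end, in the units of the state.
- observe(): the state, without advancing time (a new reading comes with each control period).
- camera(name): name is "side" or "top" or "wrist"; returns a dict with "pixels" (420x560x3 uint8, blue, green, red), "z_map" (420x560 float32, m along the optical axis (not along the pixel's ray), 0 where there is no reading), "mtx" (3x3 intrinsics, pixels), "R" (3x3) and "t" (3): a world point X has camera coordinates R X + t. Camera axes: x right, y down, z forward; pixel columns grow to the right and rows downward; lengths in m; the calibration is good to about 2 mm. A picture is of the moment at which its call begins.
- close_job(): hands the job in, once; it reports no verdict.
Trained networks look in a picture, given as the dict that the camera call returned (one of the last four; its "shot" number tells which), for a name from the list of things; names that differ only in an ending like _2 or _b are one class to them, and where a whole thing is asked for, a point or a joint stands for the part that bears it (a point fixed in the world has none). Each returns a list of dicts, best first, with "confidence" (0 to 1); they miss things now and then, are a little off and sometimes report something else, mostly with a low value. They report only what shows in the picture. A call takes as long as a camera call. They do not tell look-alikes from the thing itself.
- look_for(picture, thing): "bbox" ([left, top, width, height] in pixels, round what is visible of it).
The state is a dict: "time": time; "joints": joint angles; "dq": joint speeds; "joint_efforts": joint torques, N m; "ee_pos": TCP position; "eef_rot": TCP orientation; "contact_force": force on the tool from outside, world axes, zero at the start; "torque": the same for the moment, N m; "finger_gap": finger opening in m.
Only numpy, scipy, OpenCV 4.12 (cv2) and the standard library are available. Lean on these libraries where they do the work, as an engineer would, in place of code of your own. Each camera call takes 0.05 s, during which the arm holds its last target.

## Working session

There is one attempt and no reset: what is moved stays moved. The work goes in short steps, Python scripts to look and compute and a tool call to move; the robot and the scene stay as the last step left them, time stands still between calls to the robot, and variables do not carry over. Pictures are saved under pics/ and viewed, and the job is handed in when it is done.

Besides the shell and the picture viewer there is one more tool, called after "Call:" by a JSON object that holds its "op" and its "data". drive_tool: Moves the arm, as the interface text tells. Its arguments: {"type":"object","properties":{"series":{"type":"array"},"gripper":{"type":"number"},"newtons":{"type":"number"}},"required":["series"]}

```bash
ls; mkdir -p pics; cat > h.py <<'E'
from cell import *
import numpy as np, cv2
def snap(n,f):
    c=camera(n); cv2.imwrite('pics/'+f+'.png',c['pixels']); return c
def ray(c,u,v):
    K=c['mtx'];d=np.array([(u-K[0,2])/K[0,0],(v-K[1,2])/K[1,1],1.0]);R=np.array(c['R']);return -R.T@np.array(c['t']),R.T@d
def atz(c,u,v,z):
    o,d=ray(c,u,v);return o+d*(z-o[2])/d[2]
def dep(c,u,v):
    o,d=ray(c,u,v);return o+d*c['z_map'][int(v),int(u)]
def proj(c,X):
    p=np.array(c['R'])@np.array(X)+np.array(c['t']);p=np.array(c['mtx'])@p;return p[:2]/p[2]
def tri(obs):
    A=np.zeros((3,3));b=np.zeros(3)
    for c,u,v in obs:
        o,d=ray(c,u,v);d=d/np.linalg.norm(d);M=np.eye(3)-np.outer(d,d);A+=M;b+=M@o
    return np.linalg.solve(A,b)
E
python3 - <<'E'
from h import *
np.set_printoptions(precision=4,suppress=True)
print(observe())
for n in ['top','side','wrist']:
    c=snap(n,n+'0')
    for t in ['rail','stop','stop_fin','park','pin','button','stop_hole','board','glue','driver','tape']:
        for r in look_for(c,t)[:4]:print(n,t,r['bbox'],round(r['confidence'],2))
E
```

```text
pics
{'time': 0.0, 'joints': array([ 76.8794,  39.5329, -11.1458,  89.7451,   9.0127,  51.7088,
       -12.3241]), 'dq': array([ 0.0144,  0.0446,  0.027 , -0.0464,  0.0358,  0.0338,  0.0081]), 'joint_efforts': array([ -0.0004, -52.7555,  -1.2668, -15.3427,  -0.0526,   0.0066,
         0.0002]), 'ee_pos': array([ 0.1622, -0.603 ,  0.2629]), 'eef_rot': array([-179.8954,    0.0071,   15.0631]), 'contact_force': array([-0.1656, -0.6856,  0.6458]), 'torque': array([ 0.0483,  0.026 , -0.0102]), 'finger_gap': 0.08859847978090167}
top rail [182.1, 245.6, 134.4, 39.9] 0.93
top stop [199.9, 246.9, 43.0, 38.3] 0.56
top stop_fin [197.1, 244.9, 48.2, 37.6] 0.62
top park [363.8, 230.8, 37.7, 31.8] 0.56
top park [230.5, 139.9, 58.2, 54.3] 0.42
top pin [183.2, 244.1, 135.2, 39.2] 0.55
top pin [377.8, 240.3, 17.7, 12.1] 0.54
top pin [414.0, 261.5, 15.6, 13.7] 0.5
top pin [382.8, 281.2, 16.5, 12.2] 0.44
top stop_hole [195.5, 243.4, 46.9, 38.5] 0.69
top board [231.8, 139.5, 53.0, 51.5] 0.6
top glue [330.8, 164.0, 23.9, 27.2] 0.93
top tape [379.5, 177.3, 28.6, 24.1] 0.65
top tape [365.1, 231.0, 35.2, 32.2] 0.59
side rail [187.5, 175.2, 74.5, 103.6] 0.75
side stop [189.0, 177.9, 45.7, 46.4] 0.93
side stop_fin [191.0, 179.7, 45.6, 46.2] 0.6
side park [262.2, 288.2, 41.6, 50.6] 0.63
side pin [222.2, 302.6, 16.6, 38.6] 0.92
side pin [278.7, 279.7, 15.5, 28.8] 0.57
side button [220.8, 309.9, 6.4, 15.1] 0.44
side stop_hole [189.7, 176.4, 47.9, 45.6] 0.9
side board [287.7, 196.6, 73.1, 44.6] 0.64
side glue [335.0, 220.0, 29.7, 59.8] 0.56
side driver [181.5, 178.2, 60.7, 7.8] 0.74
side tape [346.8, 277.7, 33.2, 51.7] 0.83
side tape [181.5, 179.2, 15.6, 7.6] 0.42
```

View pics/top0.png

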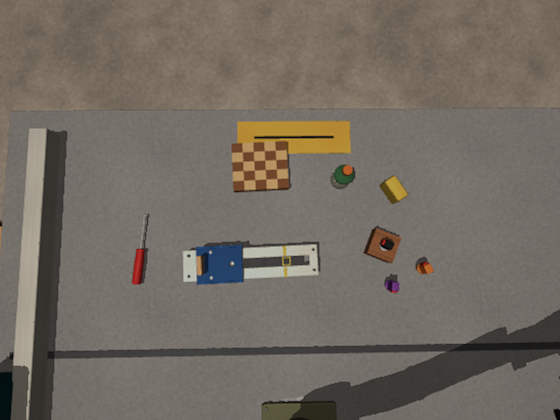

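View pics/side0.png

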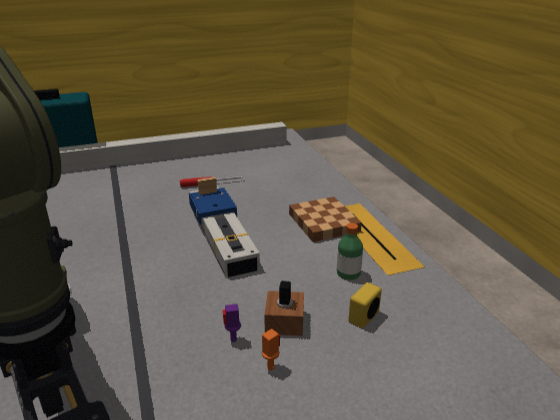

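View pics/wrist0.png

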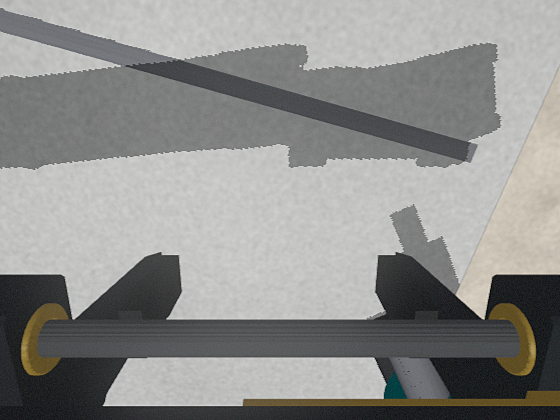

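The top view shows the rail with its mark at (287,260), the stop on the left with its hole at (232,264), and the block with the pin at (385,243). The purple pin is at (392,286) and the orange one at (425,267). I'll zoom in and measure.

```bash
python3 - <<'E'
from h import *
np.set_printoptions(precision=4,suppress=True)
c=snap('top','top1'); s=snap('side','side1')
i=cv2.imread('pics/top1.png')
a=cv2.resize(i[230:300,175:325],None,fx=5,fy=5,interpolation=cv2.INTER_CUBIC)
b=cv2.resize(i[220:300,355:445],None,fx=5,fy=5,interpolation=cv2.INTER_CUBIC)
cv2.imwrite('pics/z1.png',a);cv2.imwrite('pics/z2.png',b)
i=s['pixels']
cv2.imwrite('pics/z3.png',cv2.resize(i[170:350,175:315],None,fx=4,fy=3.3,interpolation=cv2.INTER_CUBIC))
print('mark',atz(c,287,261,.05),'hole',atz(c,232.5,264,.065),'pin',atz(c,387,243,.097),'park',dep(c,375,250))
print(-c['R'].T@c['t'],-s['R'].T@s['t'],s['mtx'][0,0],c['mtx'][0,0])
E
```

```text
mark [0.4894 0.0263 0.05  ] hole [0.4835 0.175  0.065 ] pin [ 0.5333 -0.2402  0.097 ] park [ 0.5162 -0.2196  0.05  ]
[0.4913 0.0609 1.1117] [ 0.2585 -1.0038  0.704 ] 510.9000746199843 381.21783430721894
```

View pics/z1.png

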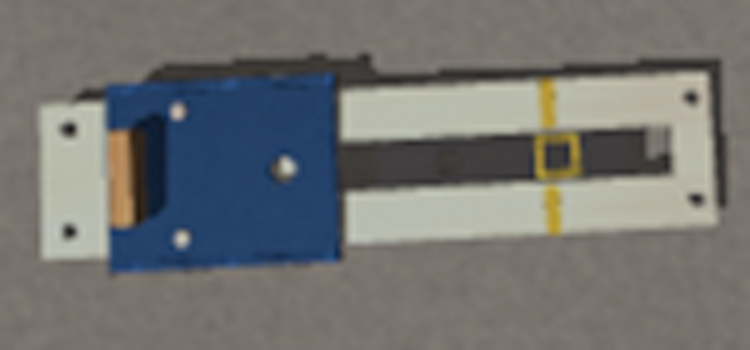

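View pics/z2.png

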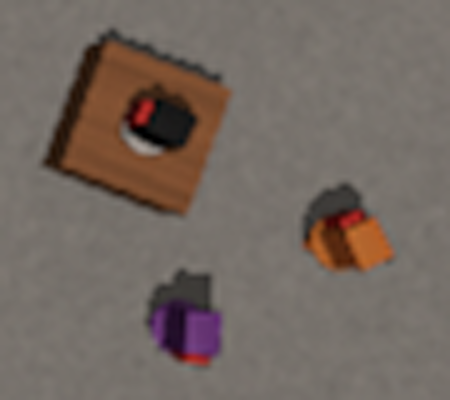

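View pics/z3.png

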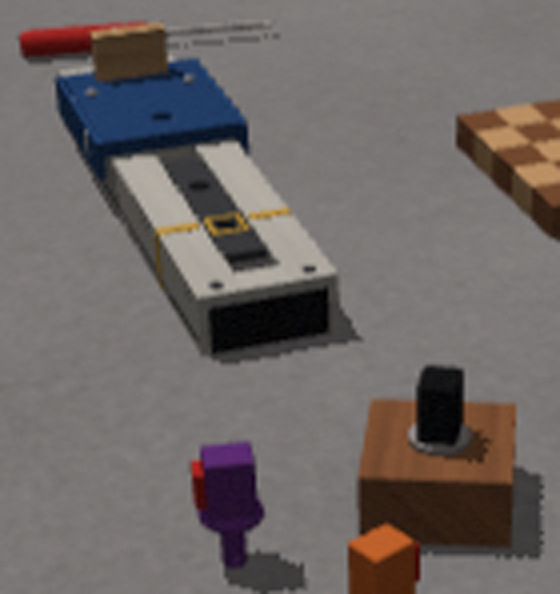

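```bash
python3 - <<'E'
from h import *
np.set_printoptions(precision=4,suppress=True)
c=snap('wrist','w1');o=observe()
from scipy.spatial.transform import Rotation as Ro
R=Ro.from_euler('xyz',o['eef_rot'],degrees=True).as_matrix()
p=-c['R'].T@c['t'];print(o['time'],'cam in tcp',R.T@(p-o['ee_pos']),'cam rot in tcp\n',R.T@c['R'].T, c['mtx'][0,0])
E
```

```text
1.95 cam in tcp [ 0.0716  0.0002 -0.1219] cam rot in tcp
 [[-0.0002 -0.9601 -0.2797]
 [ 1.     -0.0003  0.0003]
 [-0.0004 -0.2797  0.9601]] 356.3799352890396
```

Call:
{"op": "drive_tool", "data": {"series": [0.03, 0.03, 0, -0.05, 0.065, 0.065, 0, -0.1, 0.1, 0.1, 0, -0.15, 0.135, 0.135, 0, -0.2, 0.17, 0.17, 0, -0.223, 0.205, 0.205, 0, -0.223, 0.24, 0.24, 0, -0.223, 0.275, 0.275, 0, -0.223, 0.3, 0.31, 0, -0.223, 0.3, 0.34, 0, -0.223, 0.3, 0.36, 0, -0.223, 0.3, 0.36, 0, -0.223]}}

```text
time: 3.15
ee_pos: [0.4631, -0.24, 0.2638]
eef_rot: [-179.9, 0.0, 2.6]
contact_force: [0.3, -0.0, 0.2]
finger_gap: 0.0884
```

```bash
python3 - <<'E'
from h import *
c=snap('wrist','w2')
for t in ['pin','button','park']:
    for r in look_for(c,t)[:3]:print(t,r['bbox'],round(r['confidence'],2))
E
```

```text
pin [273.4, 95.1, 34.7, 36.5] 0.86
pin [283.2, 213.0, 30.1, 40.8] 0.62
button [386.9, 170.0, 23.1, 17.4] 0.76
button [266.3, 91.7, 15.6, 23.1] 0.54
park [230.5, 52.5, 114.1, 116.0] 0.6
```

View pics/w2.png

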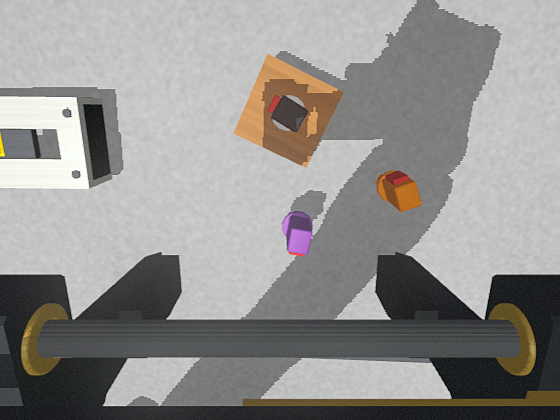

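The black pin is at (290,112) on the block, with its red button to the left (+y). Next I'll look at the mark and the stop.

Call:
{"op": "drive_tool", "data": {"series": [-0.005, 0.045, 0, 0, -0.01, 0.09, 0, 0, -0.015, 0.135, 0, 0, -0.02, 0.18, 0, 0, -0.02, 0.225, 0, 0, -0.02, 0.27, 0, 0, -0.02, 0.31, 0, 0, -0.02, 0.33, 0, 0, -0.02, 0.33, 0, 0, -0.02, 0.33, 0, 0]}}

```text
time: 4.35
ee_pos: [0.4429, 0.085, 0.2637]
eef_rot: [179.9, -0.0, 2.2]
contact_force: [-0.1, 0.1, -1.3]
finger_gap: 0.0883
```

```bash
python3 - <<'E'
from h import *
c=snap('wrist','w3');print(observe()['ee_pos'])
E
```

```text
[0.44275267 0.08432327 0.26369974]
```

View pics/w3.png

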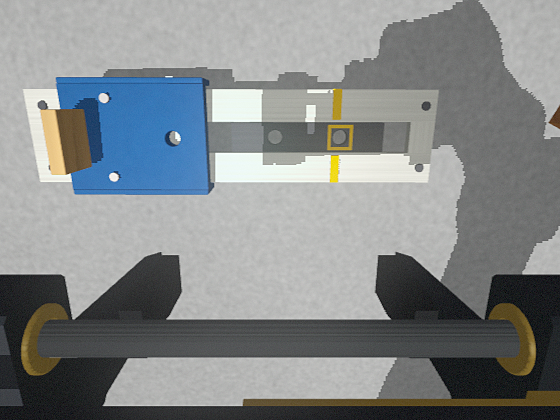

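The stop hole is at (174,138), the yellow square at (340,137), the yellow line at about column 335.5, and the plain hole at (275,136).

```bash
cat > m.py <<'E'
from h import *
np.set_printoptions(precision=4,suppress=True)
i=cv2.imread('pics/w3.png')
hsv=cv2.cvtColor(i,cv2.COLOR_BGR2HSV)
y=cv2.inRange(hsv,(20,150,100),(35,255,255))
y[200:]=0
def cen(m):
    v,u=np.nonzero(m);return u.mean(),v.mean(),len(u),(u.min(),u.max(),v.min(),v.max())
m=y.copy();m[:122]=0;m[152:]=0;print('sq',cen(m))
m=y.copy();m[118:]=0;print('l1',cen(m))
m=y.copy();m[:158]=0;print('l2',cen(m))
blue=cv2.inRange(hsv,(95,120,40),(125,255,255));
m=(255-blue);m[:125]=0;m[151:]=0;m[:,:160]=0;m[:,188:]=0;print('stophole',cen(m))
blue[200:]=0;print('blue',cen(blue))
E
python3 m.py
python3 - <<'E'
from h import *
np.set_printoptions(precision=4,suppress=True)
c=snap('wrist','w4')
i=c['pixels']
cv2.imwrite('pics/z4.png',cv2.resize(i[70:200,20:220],None,fx=4,fy=4,interpolation=cv2.INTER_CUBIC))
for n,u,v,z in [('sq',340,137,.05),('l1',337,104,.05),('l2',334.7,169,.05),('hole',174,138,.065),('ra',35,91,.05),('rb',437,91,.05),('rc',35,180.5,.05),('rd',430,181,.05),('finTop',54,142,.107)]:
    print(n,atz(c,u,v,z),dep(c,u,v))
print(dep(c,150,120),dep(c,75,140),dep(c,56,140))
E
```

```text
sq (np.float64(339.96385542168673), np.float64(136.6987951807229), 249, (np.int64(328), np.int64(352), np.int64(125), np.int64(149)))
l1 (np.float64(336.9130434782609), np.float64(103.03478260869565), 230, (np.int64(333), np.int64(341), np.int64(89), np.int64(117)))
l2 (np.float64(333.8435754189944), np.float64(169.75418994413408), 179, (np.int64(330), np.int64(338), np.int64(158), np.int64(181)))
stophole (np.float64(174.46616541353384), np.float64(137.45864661654136), 133, (np.int64(169), np.int64(180), np.int64(131), np.int64(144)))
blue (np.float64(140.51940700808626), np.float64(133.891846361186), 14840, (np.int64(56), np.int64(208), np.int64(77), np.int64(194)))
sq [0.4896 0.0279 0.05  ] [0.4859 0.0192 0.0004]
l1 [0.5187 0.0331 0.05  ] [0.5187 0.0334 0.0516]
l2 [0.4596 0.0304 0.05  ] [0.4601 0.0308 0.0525]
hole [0.4845 0.1772 0.065 ] [0.4832 0.1812 0.0508]
ra [0.52   0.3034 0.05  ] [0.52   0.3032 0.0504]
rb [ 0.533  -0.0553  0.05  ] [ 0.533  -0.055   0.0509]
rc [0.4383 0.3159 0.05  ] [0.4273 0.349  0.0015]
rd [ 0.4514 -0.0618  0.05  ] [ 0.4421 -0.0836  0.0008]
finTop [0.482  0.2578 0.107 ] [0.4821 0.2573 0.1078]
[0.4992 0.1973 0.0652] [0.4819 0.2528 0.0866] [0.4836 0.2562 0.1067]
```

View pics/z4.png

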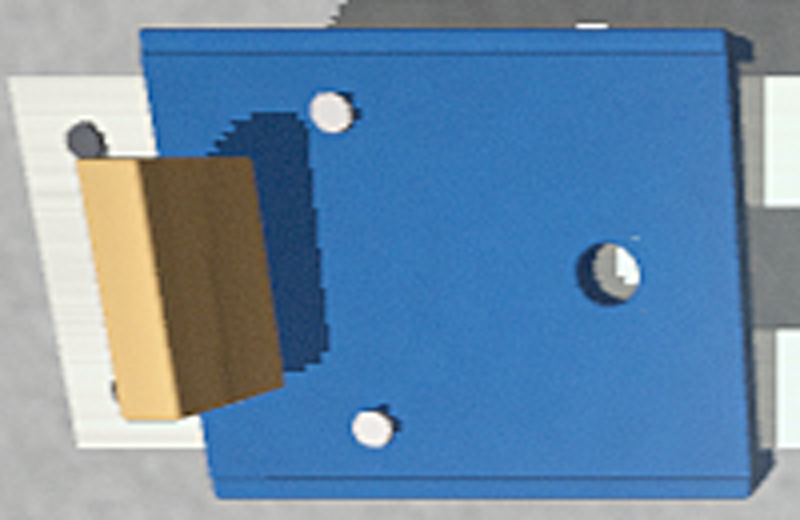

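Call:
{"op": "drive_tool", "data": {"series": [0.01, 0.045, 0, 0, 0.02, 0.09, 0, 0, 0.03, 0.135, 0, 0, 0.039, 0.165, 0, 0, 0.039, 0.173, -0.04, 0, 0.039, 0.173, -0.085, 0, 0.039, 0.173, -0.13, 0, 0.039, 0.173, -0.155, 0, 0.039, 0.173, -0.168, 0, 0.039, 0.173, -0.168, 0, 0.039, 0.173, -0.168, 0], "gripper": 60}}

```text
time: 5.55
ee_pos: [0.4825, 0.259, 0.0967]
eef_rot: [-180.0, -0.1, 2.2]
contact_force: [0.7, 0.8, 0.4]
finger_gap: 0.0527
```

Call:
{"op": "drive_tool", "data": {"series": [0, 0, 0, 0, 0, 0, 0, 0, 0, 0, 0, 0, 0, 0, 0, 0, 0, 0, 0, 0, 0, 0, 0, 0], "gripper": 0, "newtons": 15}}

```text
time: 6.15
ee_pos: [0.4814, 0.2596, 0.0959]
eef_rot: [-180.0, -0.0, 2.3]
contact_force: [-0.2, -0.1, 1.9]
finger_gap: 0.0122
```

Call:
{"op": "drive_tool", "data": {"series": [0.0005, -0.015, 0, 0, 0.0015, -0.04, 0, 0, 0.0023, -0.065, 0, 0, 0.0033, -0.09, 0, 0, 0.0043, -0.115, 0, 0, 0.005, -0.135, 0, 0, 0.0055, -0.148, 0, 0, 0.0055, -0.15, 0, 0, 0.0055, -0.15, 0, 0, 0.0055, -0.15, 0, 0]}}

```text
time: 7.15
ee_pos: [0.4869, 0.1095, 0.0959]
eef_rot: [180.0, -0.0, 2.3]
contact_force: [-0.2, -1.6, 4.3]
finger_gap: 0.012
```

```bash
python3 - <<'E'
from h import *
np.set_printoptions(precision=4,suppress=True)
c=snap('wrist','w5');cv2.imwrite('pics/z5.png',cv2.resize(c['pixels'][60:300,180:480],None,fx=2.6,fy=2.5,interpolation=cv2.INTER_CUBIC))
o=observe();print(o['ee_pos'],o['contact_force'],o['time'])
E
```

```text
[0.4869 0.1097 0.0959] [ 0.0592 -2.4074  4.4261] 7.2
```

View pics/w5.png

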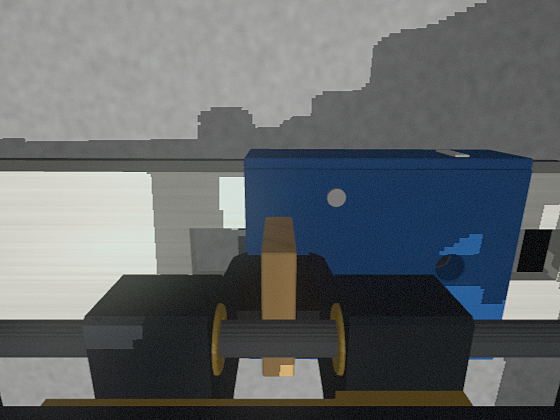

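Call:
{"op": "drive_tool", "data": {"series": [0, 0, 0, 0, 0, 0, 0, 0, 0, 0, 0, 0, 0, 0, 0.04, 0, 0, 0, 0.075, 0, -0.02, -0.03, 0.075, 0, -0.045, -0.055, 0.075, 0, -0.067, -0.075, 0.075, 0, -0.069, -0.081, 0.075, 0, -0.069, -0.081, 0.075, 0, -0.069, -0.081, 0.075, 0], "gripper": 60}}

```text
time: 8.3
ee_pos: [0.4195, 0.0295, 0.1708]
eef_rot: [-179.9, -0.1, 2.3]
contact_force: [-0.5, -0.6, -0.2]
finger_gap: 0.0527
```

```bash
python3 - <<'E'
from h import *
np.set_printoptions(precision=4,suppress=True)
c=snap('wrist','w6')
o=observe();print(o['ee_pos'],o['contact_force'],o['time'])
h=proj(c,[.489,.028,.065]);print(h)
u,v=int(h[0]),int(h[1]);v0=max(v-45,0);print(u-60,v0)
cv2.imwrite('pics/z6.png',cv2.resize(c['pixels'][v0:v0+90,u-60:u+60],None,fx=6,fy=6,interpolation=cv2.INTER_CUBIC))
g=cv2.convertScaleAbs(c['pixels'][v0:v0+90,u-60:u+60],alpha=3,beta=0)
cv2.imwrite('pics/z6b.png',cv2.resize(g,None,fx=6,fy=6,interpolation=cv2.INTER_CUBIC))
np.savez('c6.npz',**{k:c[k] for k in('mtx','R','t')})
E
```

```text
[0.4195 0.0297 0.1707] [-0.194  -0.0649  0.5277] 8.35
[284.6913 110.9095]
224 65
```

View pics/w6.png

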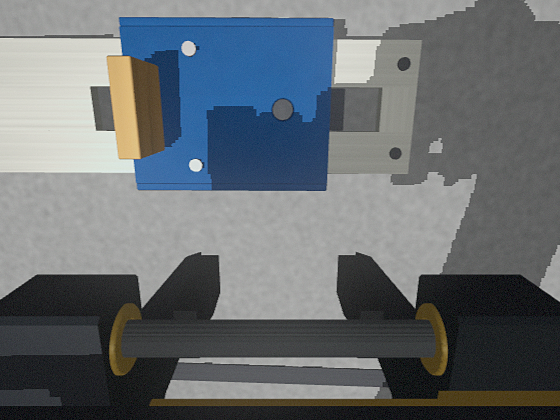

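View pics/z6.png

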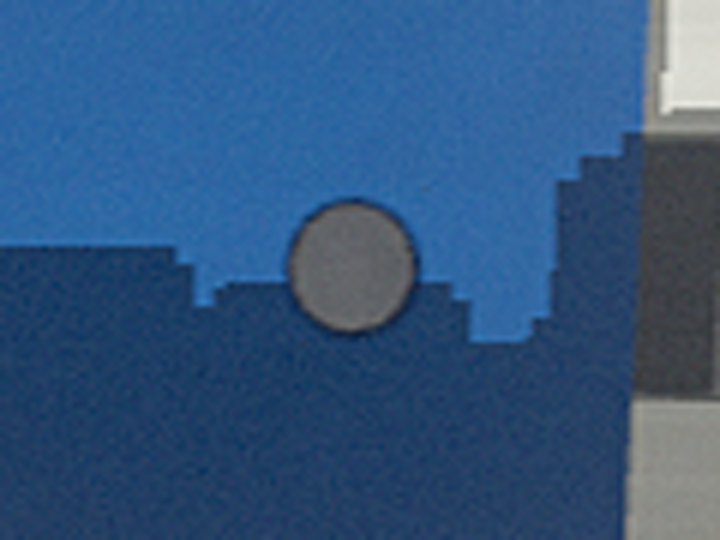

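View pics/z6b.png

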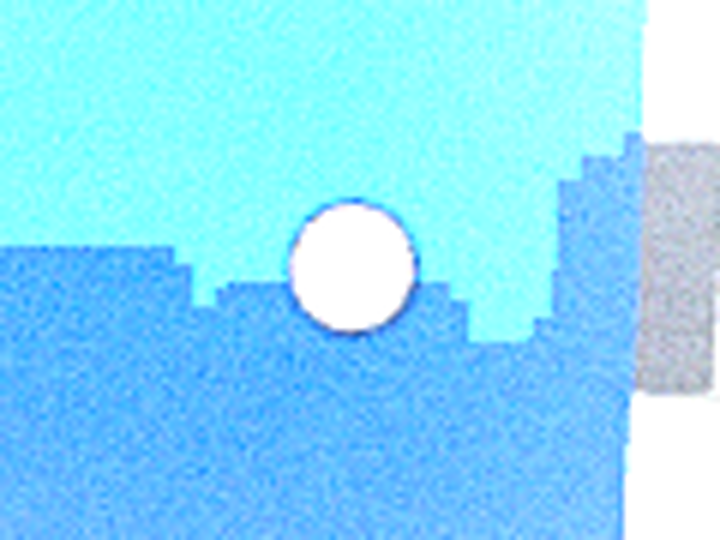

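```bash
python3 - <<'E'
from h import *
np.set_printoptions(precision=3,suppress=True,linewidth=200)
c=camera('wrist')
for v in (104,109,114):
    print(v,np.array([dep(c,u,v)[2]*1000 for u in range(268,300)]).round(0))
print(np.array([dep(c,283,v)[2]*1000 for v in range(95,125)]).round(0))
Z=np.array([[dep(c,u,v)[2] for u in range(262,305)] for v in range(90,130)])
for n,m,z in(('through',Z<.02,.042),('nottop',Z<.058,.065)):
    v,u=np.nonzero(m);print(n,len(u),u.mean()+262,v.mean()+90,u.min()+262,u.max()+262,v.min()+90,v.max()+90, atz(c,u.mean()+262,v.mean()+90,z))
print(-c['R'].T@c['t'])
E
```

```text
104 [65. 66. 66. 66. 64. 65. 54.  1.  0.  1.  2.  3.  1.  2. -0.  0.  1.  2.  1.  2.  1.  1.  1.  1. 47. 64. 67. 66. 65. 67. 66. 65.]
109 [67. 65. 65. 67. 65.  1.  2.  0.  2.  1.  2.  0.  1.  1. -0.  0.  1.  3.  0.  1.  0. -0.  0.  1.  0.  1. 59. 66. 66. 66. 64. 66.]
114 [66. 66. 66. 66. 66. 66. 50.  1.  0.  1.  0.  1.  1. -1.  1.  0.  1.  0.  1.  2.  0.  1.  1.  1. 48. 62. 66. 65. 66. 65. 66. 66.]
[65. 66. 67. 60.  1.  0.  2.  2.  2.  0. -0.  1.  1.  0.  0.  1.  1.  1.  1.  0.  1.  0.  1.  2.  1. 51. 65. 65. 65. 66.]
through 325 283.04 109.04923076923077 273 293 99 119 [0.49  0.029 0.042]
nottop 369 283.3089430894309 109.01897018970189 273 296 96 120 [0.49  0.029 0.065]
[0.491 0.032 0.293]
```

The holes line up: the through-view is a full 21 px circle at (283,109), and at that distance the lower rim should show as about 20 px. Now the pin.

Call:
{"op": "drive_tool", "data": {"series": [0.005, -0.02, 0.01, 0, 0.01, -0.065, 0.03, 0, 0.015, -0.11, 0.03, 0, 0.02, -0.155, 0.03, 0, 0.03, -0.2, 0.03, 0, 0.035, -0.24, 0.03, 0, 0.04, -0.265, 0.03, 0, 0.04, -0.27, 0.03, 0, 0.04, -0.27, 0.03, 0, 0.04, -0.27, 0.03, 0]}}

```text
time: 9.4
ee_pos: [0.4582, -0.2394, 0.2006]
eef_rot: [-179.9, 0.0, 2.4]
contact_force: [-0.4, 0.5, 0.1]
finger_gap: 0.0527
```

```bash
python3 - <<'E'
from h import *
np.set_printoptions(precision=4,suppress=True)
c=snap('wrist','w7')
o=observe();print(o['ee_pos'],o['eef_rot'],o['time'])
u,v=proj(c,[.533,-.24,.09]).astype(int);u0=max(u-70,0);v0=max(v-55,0);print(u0,v0)
g=c['pixels'][v0:v0+120,u0:u0+150]
cv2.imwrite('pics/z7.png',cv2.resize(cv2.convertScaleAbs(g,alpha=1.5,beta=20),None,fx=5,fy=5,interpolation=cv2.INTER_CUBIC))
# handle top by depth
H,W=c['z_map'].shape
uu,vv=np.meshgrid(np.arange(W),np.arange(H));K=c['mtx']
P=np.stack([(uu-K[0,2])/K[0,0],(vv-K[1,2])/K[1,1],np.ones_like(uu,float)],-1)*c['z_map'][...,None]
X=(P-c['t'])@c['R']
m=(X[...,2]>.088)&(X[...,2]<.105)&(abs(X[...,0]-.533)<.04)&(abs(X[...,1]+.24)<.04)
print(m.sum(),np.median(X[m],0))
r=cv2.minAreaRect(np.float32(X[m][:,:2]*1000));print('top rect mm',r)
m2=(X[...,2]>.046)&(X[...,2]<.0515)&(abs(X[...,0]-.53)<.06)&(abs(X[...,1]+.24)<.06)
print('park',cv2.minAreaRect(np.float32(X[m2][:,:2]*1000)))
i=c['pixels'].astype(int);red=(i[...,2]>100)&(i[...,1]<70)&(i[...,0]<80)&(abs(X[...,0]-.533)<.03)&(abs(X[...,1]+.24)<.03)
print('red',red.sum(),X[red].mean(0),X[red].min(0),X[red].max(0))
np.save('X7.npy',X)
E
```

```text
[ 0.4581 -0.2393  0.2007] [-179.9249    0.0205    2.4717] 9.45
213 46
1502 [ 0.5311 -0.2445  0.0976]
top rect mm ((531.1176147460938, -243.84439086914062), (29.040355682373047, 19.977874755859375), 62.440269470214844)
park ((529.8101196289062, -245.70909118652344), (75.18669891357422, 75.30465698242188), 67.4316177368164)
red 36 [ 0.5369 -0.2329  0.0924] [ 0.5298 -0.2379  0.051 ] [ 0.5431 -0.2269  0.3225]
```

View pics/z7.png

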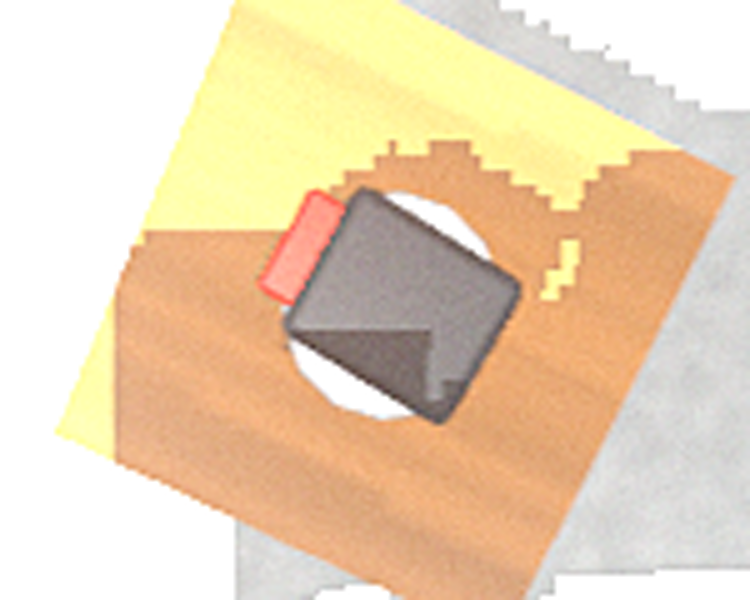

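View pics/w7.png

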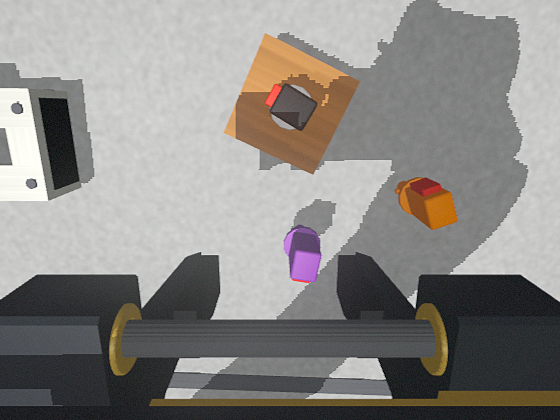

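Call:
{"op": "drive_tool", "data": {"series": [0.02, -0.001, 0, -0.14, 0.04, -0.002, 0, -0.28, 0.06, -0.003, 0, -0.42, 0.073, -0.0045, 0, -0.524, 0.073, -0.0045, 0, -0.524, 0.073, -0.0045, -0.03, -0.524, 0.073, -0.0045, -0.06, -0.524, 0.073, -0.0045, -0.08, -0.524, 0.073, -0.0045, -0.1, -0.524, 0.073, -0.0045, -0.112, -0.524, 0.073, -0.0045, -0.1155, -0.524, 0.073, -0.0045, -0.1155, -0.524]}}

```text
time: 10.65
ee_pos: [0.5306, -0.2456, 0.0853]
eef_rot: [-180.0, 0.0, -27.7]
contact_force: [0.3, -0.0, -0.2]
finger_gap: 0.0527
```

Call:
{"op": "drive_tool", "data": {"series": [0, 0, 0, 0, 0, 0, 0, 0, 0, 0, 0, 0, 0, 0, 0, 0, 0, 0, 0, 0, 0, 0, 0, 0], "gripper": 0, "newtons": 30}}

```text
time: 11.25
ee_pos: [0.5313, -0.2466, 0.0861]
eef_rot: [180.0, -0.1, -27.8]
contact_force: [-1.0, -1.2, 5.8]
finger_gap: 0.0243
```

```bash
python3 - <<'E'
from h import *
c=snap('wrist','w8');s=snap('side','s8')
cv2.imwrite('pics/z8.png',cv2.resize(s['pixels'][240:350,210:350],None,fx=5,fy=5,interpolation=cv2.INTER_CUBIC))
o=observe();print(o['ee_pos'],o['eef_rot'],o['contact_force'],o['finger_gap'],o['time'])
E
```

```text
[ 0.53121297 -0.24659528  0.0860661 ] [ 1.79981524e+02 -7.98102704e-02 -2.77654986e+01] [-0.85504416  0.69986125  5.48814938] 0.024227765175195655 11.35
```

View pics/w8.png

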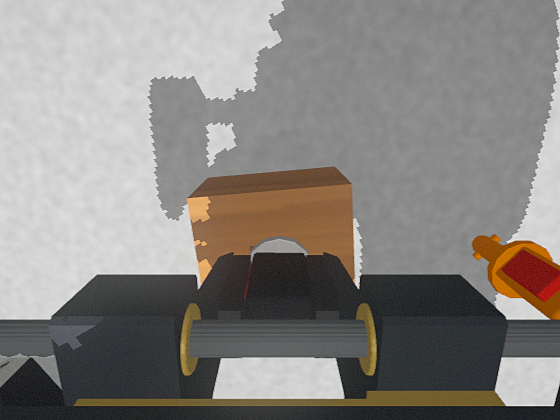

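View pics/z8.png

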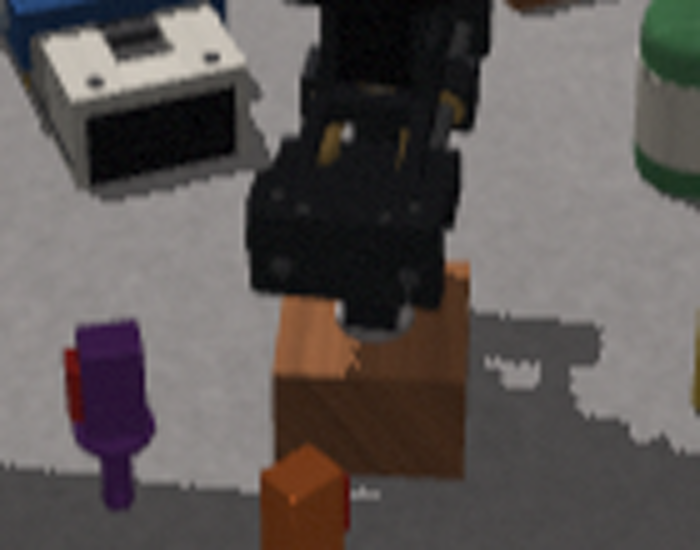

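Call:
{"op": "drive_tool", "data": {"series": [0, 0, 0.01, 0, 0, 0, 0.03, 0, 0, 0, 0.055, 0, 0, 0, 0.08, 0, -0.002, 0.02, 0.095, 0.1, -0.008, 0.055, 0.1, 0.22, -0.014, 0.095, 0.1, 0.34, -0.02, 0.135, 0.1, 0.46, -0.026, 0.175, 0.1, 0.525, -0.033, 0.22, 0.1, 0.525, -0.039, 0.26, 0.1, 0.525, -0.0415, 0.276, 0.1, 0.525]}}

```text
time: 12.55
ee_pos: [0.4884, 0.035, 0.1856]
eef_rot: [-179.9, 0.0, 2.7]
contact_force: [-0.5, 0.4, -1.7]
finger_gap: 0.024
```

Call:
{"op": "drive_tool", "data": {"series": [0, 0, 0, 0, 0, 0, 0, 0, 0, 0, 0, 0]}}

```text
time: 12.85
ee_pos: [0.4895, 0.028, 0.1853]
eef_rot: [179.9, 0.0, 2.2]
contact_force: [0.4, 0.1, -1.4]
finger_gap: 0.0244
```

```bash
python3 - <<'E'
from h import *
c=snap('wrist','w9');s=snap('side','s9')
cv2.imwrite('pics/z9.png',cv2.resize(s['pixels'][150:290,170:310],None,fx=5,fy=4.2,interpolation=cv2.INTER_CUBIC))
o=observe();print(o['ee_pos'],o['eef_rot'],o['contact_force'],o['finger_gap'],o['time'])
E
```

```text
[0.48953665 0.02812954 0.18524627] [1.79944687e+02 3.68260027e-03 2.16870688e+00] [ 0.67746038 -0.28746866 -2.90902445] 0.0242818106319281 12.95
```

View pics/w9.png

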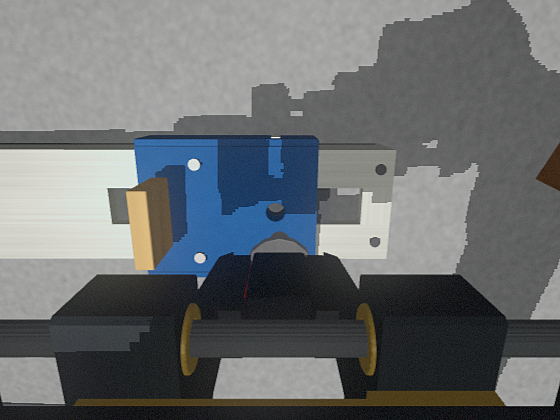

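View pics/z9.png

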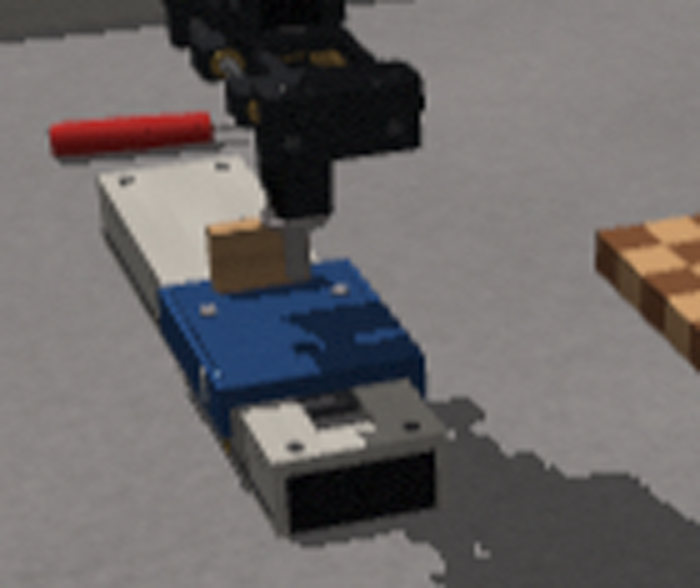

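```bash
python3 - <<'E'
from h import *
np.set_printoptions(precision=4,suppress=True)
c=snap('wrist','w10')
cv2.imwrite('pics/z10.png',cv2.resize(cv2.convertScaleAbs(c['pixels'][190:270,230:330],alpha=2.0,beta=20),None,fx=8,fy=7.5,interpolation=cv2.INTER_CUBIC))
for n,X in(('hole est',[.490,.0295,.065]),('collar fwd edge',[.4895+.016,.0276,.154]),('left',[.4895,.0436,.154])):print(n,proj(c,X))
s=snap('side','s10')
cv2.imwrite('pics/z10s.png',cv2.resize(cv2.convertScaleAbs(s['pixels'][190:230,205:255],alpha=2.0,beta=0),None,fx=14,fy=14,interpolation=cv2.INTER_CUBIC))
for n,X in(('tip',[.4895,.0276,.114]),('tipL',[.4895-.006,.0276,.114]),('tipR',[.4895+.006,.0276,.114]),('topL',[.4835,.0276,.145]),('topR',[.4955,.0276,.145])):print(n,(proj(s,X)-[205,190])*14)
E
```

```text
hole est [275.3994 211.3538]
collar fwd edge [279.6891 233.8981]
left [244.2185 264.8648]
tip [356.7949 349.7643]
tipL [322.0983 355.491 ]
tipR [391.3938 344.0537]
topL [312.8209 192.9087]
topR [383.0009 181.7933]
```

View pics/z10.png

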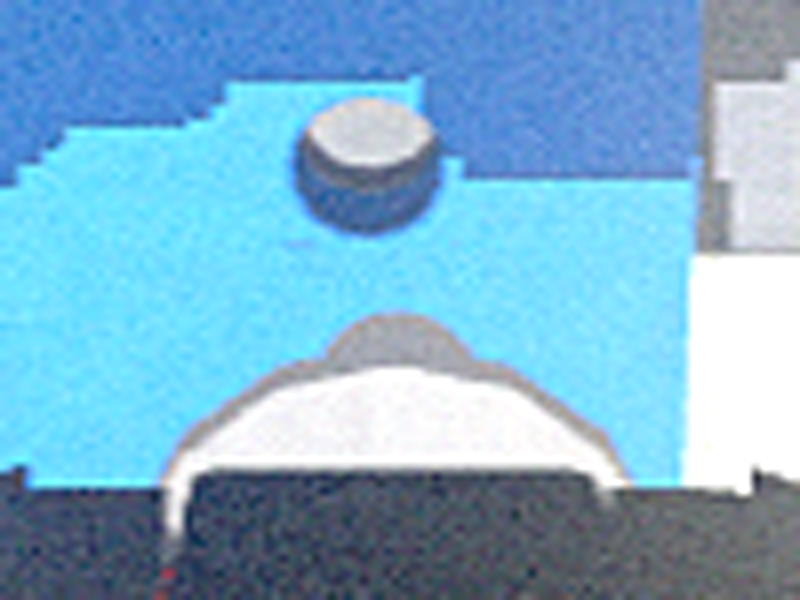

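View pics/z10s.png

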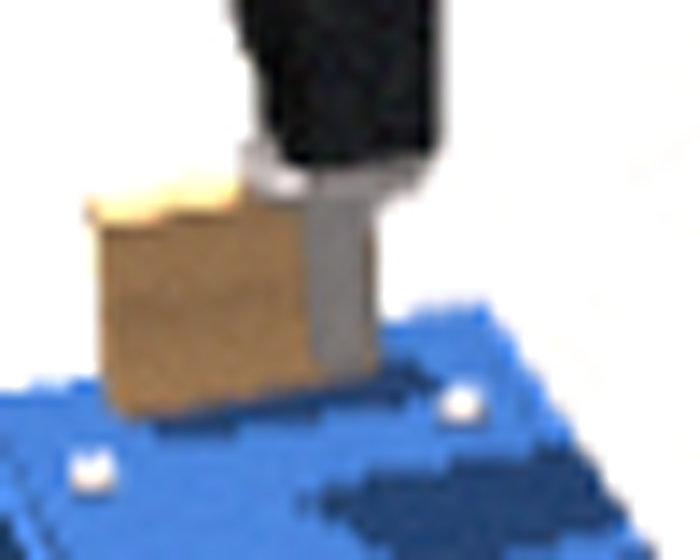

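```bash
python3 - <<'E'
from h import *
np.set_printoptions(precision=4,suppress=True)
c=camera('wrist');o=observe();print(o['ee_pos'],o['time'],o['contact_force'])
print('hole',atz(c,276.1-.1,212.3,.065))
# front edges: tapered tip bottom radius 5.5 z=.114, r 6 z=.116
for x,y in((.4895,.0276),(.4900,.0276),(.4890,.0270)):
  best=[]
  for z,r in((.114,.0055),(.116,.006),(.149,.016),(.154,.016)):
    a=np.linspace(0,2*np.pi,721);P=np.array([proj(c,[x+r*np.cos(t),y+r*np.sin(t),z]) for t in a])
    best.append((z,P[:,1].min().round(1),P[:,0].min().round(1),P[:,0].max().round(1)))
  print(x,y,best)
print('coll top',proj(c,[.4895,.0276,.154]))
E
```

```text
[0.4895 0.029  0.1852] 13.1 [-0.286  -0.5791 -2.3011]
hole [0.4893 0.0297 0.065 ]
0.4895 0.0276 [(0.114, np.float64(227.2), np.float64(269.7), np.float64(288.8)), (0.116, np.float64(227.5), np.float64(268.7), np.float64(289.8)), (0.149, np.float64(230.2), np.float64(246.4), np.float64(312.7)), (0.154, np.float64(233.9), np.float64(245.5), np.float64(313.8))]
0.49 0.0276 [(0.114, np.float64(226.4), np.float64(269.7), np.float64(288.8)), (0.116, np.float64(226.7), np.float64(268.8), np.float64(289.8)), (0.149, np.float64(229.2), np.float64(246.4), np.float64(312.8)), (0.154, np.float64(232.8), np.float64(245.5), np.float64(313.8))]
0.489 0.027 [(0.114, np.float64(228.1), np.float64(270.7), np.float64(289.8)), (0.116, np.float64(228.4), np.float64(269.8), np.float64(290.8)), (0.149, np.float64(231.3), np.float64(247.6), np.float64(313.9)), (0.154, np.float64(234.9), np.float64(246.7), np.float64(315.0))]
coll top [279.604  266.0072]
```

```bash
python3 - <<'E'
from h import *
np.set_printoptions(precision=4,suppress=True)
c=camera('wrist')
H,W=c['z_map'].shape
uu,vv=np.meshgrid(np.arange(W),np.arange(H));K=c['mtx']
P=np.stack([(uu-K[0,2])/K[0,0],(vv-K[1,2])/K[1,1],np.ones_like(uu,float)],-1)*c['z_map'][...,None]
X=(P-c['t'])@c['R']
for u in (262,270,280,290,300):
    print(u,[(v,X[v,u].round(3).tolist()) for v in range(228,256,3)])
m=(X[240:251,262:298]);print('collar top med z',np.median(m[...,2]))
tip=X[232:237,274:287].reshape(-1,3);print('tip face',np.median(tip,0))
# handle top
q=X[255:330,240:320].reshape(-1,3);q=q[(q[:,2]>.185)&(q[:,2]<.21)];print(len(q),np.median(q,0),q.min(0),q.max(0))
E
```

```text
262 [(228, [0.477, 0.04, 0.065]), (231, [0.475, 0.039, 0.066]), (234, [0.473, 0.039, 0.067]), (237, [0.471, 0.039, 0.067]), (240, [0.468, 0.039, 0.065]), (243, [0.501, 0.036, 0.155]), (246, [0.5, 0.036, 0.155]), (249, [0.498, 0.036, 0.155]), (252, [0.497, 0.036, 0.155]), (255, [0.497, 0.036, 0.159])]
270 [(228, [0.478, 0.034, 0.066]), (231, [0.475, 0.034, 0.065]), (234, [0.473, 0.034, 0.065]), (237, [0.503, 0.033, 0.151]), (240, [0.502, 0.033, 0.154]), (243, [0.501, 0.033, 0.155]), (246, [0.499, 0.033, 0.154]), (249, [0.498, 0.033, 0.155]), (252, [0.497, 0.033, 0.155]), (255, [0.498, 0.033, 0.161])]
280 [(228, [0.478, 0.027, 0.067]), (231, [0.493, 0.028, 0.116]), (234, [0.494, 0.028, 0.122]), (237, [0.504, 0.028, 0.153]), (240, [0.503, 0.028, 0.155]), (243, [0.502, 0.028, 0.156]), (246, [0.5, 0.028, 0.156]), (249, [0.498, 0.028, 0.155]), (252, [0.497, 0.028, 0.155]), (255, [0.498, 0.028, 0.161])]
290 [(228, [0.478, 0.02, 0.065]), (231, [0.476, 0.019, 0.065]), (234, [0.474, 0.019, 0.066]), (237, [0.472, 0.019, 0.067]), (240, [0.503, 0.024, 0.155]), (243, [0.502, 0.024, 0.155]), (246, [0.5, 0.024, 0.155]), (249, [0.499, 0.023, 0.155]), (252, [0.497, 0.023, 0.154]), (255, [0.498, 0.024, 0.16])]
300 [(228, [0.478, 0.012, 0.065]), (231, [0.561, 0.032, 0.307]), (234, [0.474, 0.012, 0.066]), (237, [0.471, 0.012, 0.065]), (240, [0.469, 0.012, 0.066]), (243, [0.5, 0.019, 0.151]), (246, [0.5, 0.019, 0.155]), (249, [0.499, 0.019, 0.155]), (252, [0.498, 0.019, 0.156]), (255, [0.498, 0.019, 0.161])]
collar top med z 0.15494697364898874
tip face [0.4935 0.0277 0.1208]
3004 [0.4963 0.0283 0.1962] [0.4808 0.0135 0.185 ] [0.4999 0.0433 0.2074]
```

Call:
{"op": "drive_tool", "data": {"series": [0.0013, 0.0018, -0.01, 0, 0.0013, 0.0018, -0.025, 0, 0.0013, 0.0018, -0.037, 0, 0.0013, 0.0018, -0.043, 0, 0.0013, 0.0018, -0.043, 0, 0.0013, 0.0018, -0.043, 0]}}

```text
time: 13.75
ee_pos: [0.4908, 0.0318, 0.1422]
eef_rot: [180.0, -0.0, 2.3]
contact_force: [0.5, 0.1, -1.2]
finger_gap: 0.0242
```

```bash
python3 - <<'E'
from h import *
np.set_printoptions(precision=4,suppress=True)
c=snap('wrist','w11')
cv2.imwrite('pics/z11.png',cv2.resize(cv2.convertScaleAbs(c['pixels'][200:280,230:330],alpha=2.0,beta=20),None,fx=8,fy=7.5,interpolation=cv2.INTER_CUBIC))
s=snap('side','s11')
cv2.imwrite('pics/z11s.png',cv2.resize(cv2.convertScaleAbs(s['pixels'][190:245,200:260],alpha=2.0,beta=0),None,fx=11,fy=10,interpolation=cv2.INTER_CUBIC))
o=observe();print(o['ee_pos'],o['contact_force'],o['time'])
E
```

```text
[0.491  0.0318 0.1426] [ 0.1157  0.069  -1.7122] 13.85
```

View pics/z11.png

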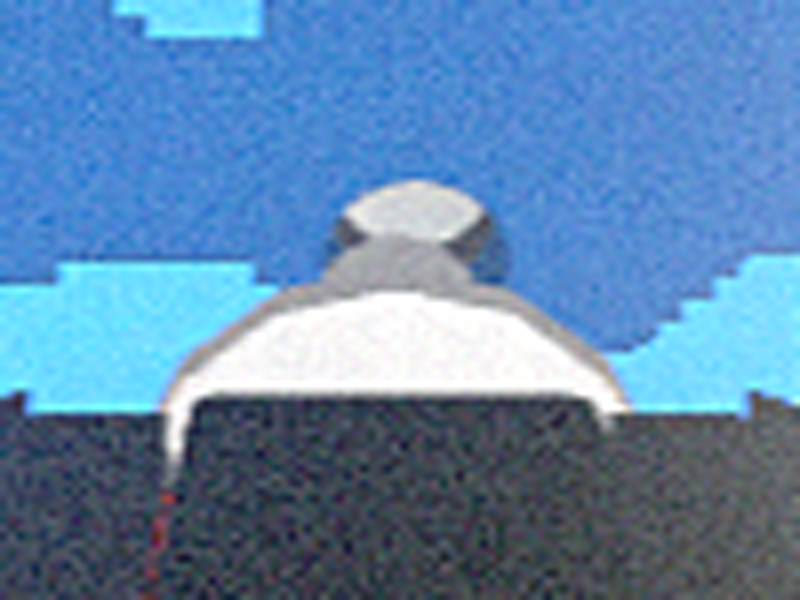

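View pics/z11s.png

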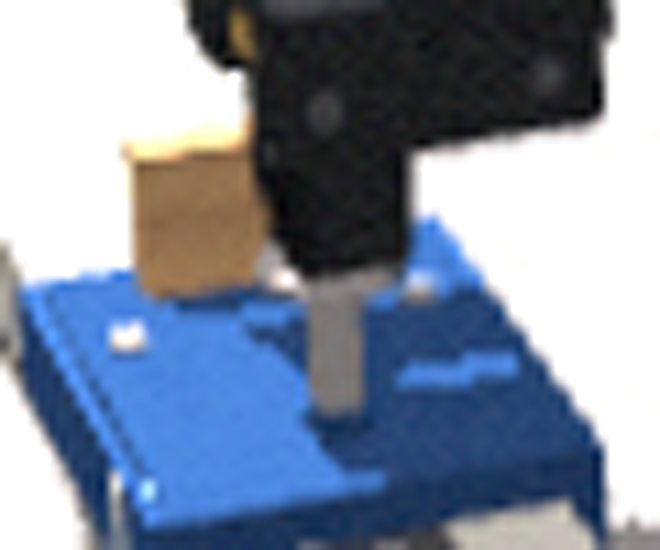

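```bash
python3 - <<'E'
from h import *
np.set_printoptions(precision=4,suppress=True)
c=camera('wrist');o=observe();print(o['ee_pos'],o['time'])
print('hole front rim', atz(c,230+418/8-.5,200+180/7.5-.5,.065))
print('shank tip front', atz(c,230+401/8-.5,200+236/7.5-.5,.073))
for y in(.0290,.0297,.0305):
    a=np.linspace(0,2*np.pi,361);P=np.array([proj(c,[.4893+.00675*np.cos(t),y+.00675*np.sin(t),.065]) for t in a]);print(y,((P[:,0].min()-229.5)*8,(P[:,0].max()-229.5)*8,(P[:,1].min()-199.5)*7.5))
E
```

```text
[0.491  0.0318 0.1427] 13.9
hole front rim [0.4968 0.0295 0.065 ]
shank tip front [0.4949 0.0307 0.073 ]
0.029 (np.float64(329.42715276639956), np.float64(510.88280039382926), np.float64(188.97778405810016))
0.0297 (np.float64(320.02318917962384), np.float64(501.4856269549705), np.float64(188.63690305538535))
0.0305 (np.float64(309.27490923885034), np.float64(490.7451078047193), np.float64(188.24729210949465))
```

Call:
{"op": "drive_tool", "data": {"series": [0.0006, -0.0013, 0, 0, 0.0006, -0.0013, -0.002, 0, 0.0006, -0.0013, -0.004, 0, 0.0006, -0.0013, -0.004, 0, 0.0006, -0.0013, -0.004, 0]}}

```text
time: 14.4
ee_pos: [0.4912, 0.0305, 0.1381]
eef_rot: [180.0, 0.0, 2.3]
contact_force: [-0.4, -0.1, -1.6]
finger_gap: 0.0246
```

```bash
python3 - <<'E'
from h import *
np.set_printoptions(precision=4,suppress=True)
c=snap('wrist','w12')
cv2.imwrite('pics/z12.png',cv2.resize(cv2.convertScaleAbs(c['pixels'][200:280,230:330],alpha=2.0,beta=20),None,fx=8,fy=7.5,interpolation=cv2.INTER_CUBIC))
o=observe();print(o['ee_pos'],o['contact_force'],o['time'])
E
```

```text
[0.4913 0.0305 0.1382] [-0.1227 -0.2719 -2.1723] 14.45
```

View pics/z12.png

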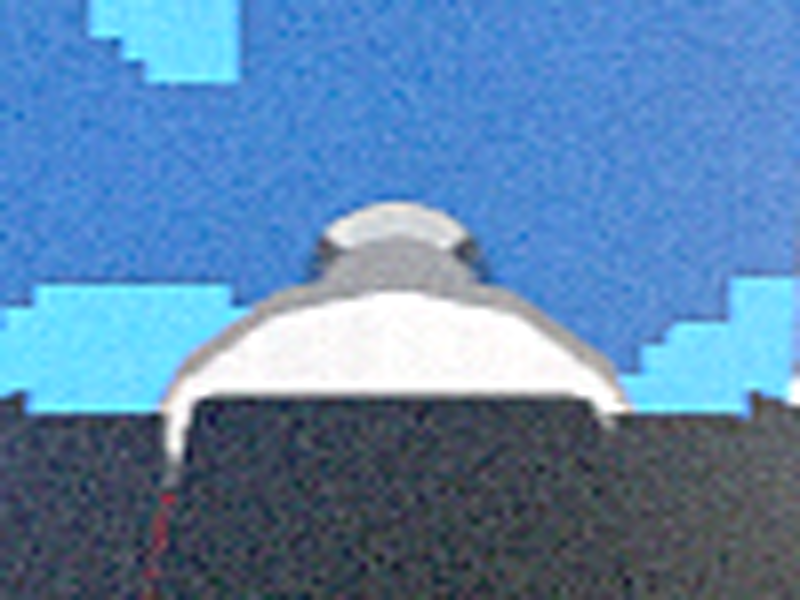

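Call:
{"op": "drive_tool", "data": {"series": [0.0002, 0, -0.002, 0, 0.0002, 0, -0.004, 0, 0.0002, 0, -0.006, 0, 0.0002, 0, -0.006, 0]}}

```text
time: 14.85
ee_pos: [0.4913, 0.0304, 0.1319]
eef_rot: [180.0, 0.0, 2.3]
contact_force: [0.1, -0.0, -1.4]
finger_gap: 0.0245
```

Call:
{"op": "drive_tool", "data": {"series": [0, 0, -0.003, 0, 0, 0, -0.006, 0, 0, 0, -0.009, 0, 0, 0, -0.009, 0]}}

```text
time: 15.25
ee_pos: [0.4912, 0.0304, 0.1228]
eef_rot: [180.0, 0.0, 2.3]
contact_force: [-0.7, -0.4, -1.3]
finger_gap: 0.0244
```

Call:
{"op": "drive_tool", "data": {"series": [0, 0, -0.0015, 0, 0, 0, -0.003, 0, 0, 0, -0.0045, 0, 0, 0, -0.0045, 0]}}

```text
time: 15.65
ee_pos: [0.4914, 0.0304, 0.1186]
eef_rot: [180.0, 0.0, 2.3]
contact_force: [-0.0, -0.3, -1.4]
finger_gap: 0.0244
```

Call:
{"op": "drive_tool", "data": {"series": [0, 0, -0.0015, 0, 0, 0, -0.003, 0, 0, 0, -0.004, 0, 0, 0, -0.004, 0]}}

```text
time: 16.05
ee_pos: [0.4914, 0.0304, 0.1146]
eef_rot: [180.0, 0.0, 2.3]
contact_force: [0.0, -0.1, -2.5]
finger_gap: 0.0243
```

Call:
{"op": "drive_tool", "data": {"series": [0, 0, -0.002, 0, 0, 0, -0.004, 0, 0, 0, -0.005, 0, 0, 0, -0.005, 0]}}

```text
time: 16.45
ee_pos: [0.4914, 0.0304, 0.1095]
eef_rot: [180.0, 0.0, 2.3]
contact_force: [-0.2, -0.4, -3.1]
finger_gap: 0.0245
```

The tip is through the strip with no resistance. Next I lower it gently until the collar is home.

Call:
{"op": "drive_tool", "data": {"series": [0, 0, -0.002, 0, 0, 0, -0.004, 0, 0, 0, -0.006, 0, 0, 0, -0.007, 0, 0, 0, -0.007, 0]}}

```text
time: 16.95
ee_pos: [0.4914, 0.0304, 0.1026]
eef_rot: [180.0, 0.0, 2.3]
contact_force: [0.7, -0.9, -2.1]
finger_gap: 0.0242
```

Call:
{"op": "drive_tool", "data": {"series": [0, 0, -0.0005, 0, 0, 0, -0.001, 0, 0, 0, -0.0015, 0, 0, 0, -0.002, 0, 0, 0, -0.002, 0]}}

```text
time: 17.45
ee_pos: [0.4915, 0.0305, 0.1011]
eef_rot: [180.0, -0.0, 2.3]
contact_force: [-0.5, 0.0, 3.3]
finger_gap: 0.0243
```

Call:
{"op": "drive_tool", "data": {"series": [0, 0, -0.0005, 0, 0, 0, -0.001, 0, 0, 0, -0.001, 0]}}

```text
time: 17.75
ee_pos: [0.4916, 0.0304, 0.101]
eef_rot: [180.0, -0.1, 2.3]
contact_force: [-2.2, -0.6, 14.2]
finger_gap: 0.0244
```

```bash
python3 - <<'E'
from h import *
np.set_printoptions(precision=4,suppress=True)
c=snap('wrist','w13');s=snap('side','s13')
cv2.imwrite('pics/z13.png',cv2.resize(cv2.convertScaleAbs(c['pixels'][200:290,230:330],alpha=2.0,beta=20),None,fx=7,fy=6,interpolation=cv2.INTER_CUBIC))
cv2.imwrite('pics/z13s.png',cv2.resize(cv2.convertScaleAbs(s['pixels'][180:245,200:260],alpha=2.0,beta=0),None,fx=10,fy=9,interpolation=cv2.INTER_CUBIC))
o=observe();print(o['ee_pos'],o['contact_force'],o['time'])
for v in (235,240,245,248):print(dep(c,280,v),dep(c,250,v))
E
```

```text
[0.4915 0.0304 0.1009] [-2.0503  0.015  14.4025] 17.85
[0.5057 0.0297 0.0661] [0.5048 0.0437 0.0653]
[0.5052 0.0297 0.0713] [0.5027 0.0436 0.0663]
[0.5026 0.0296 0.0709] [0.5001 0.0436 0.0662]
[0.501  0.0295 0.0706] [0.4993 0.0435 0.0677]
```

View pics/z13.png

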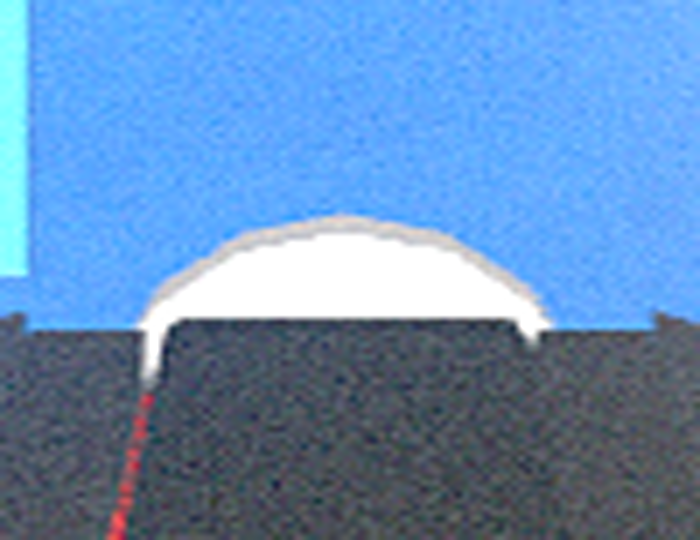

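View pics/z13s.png

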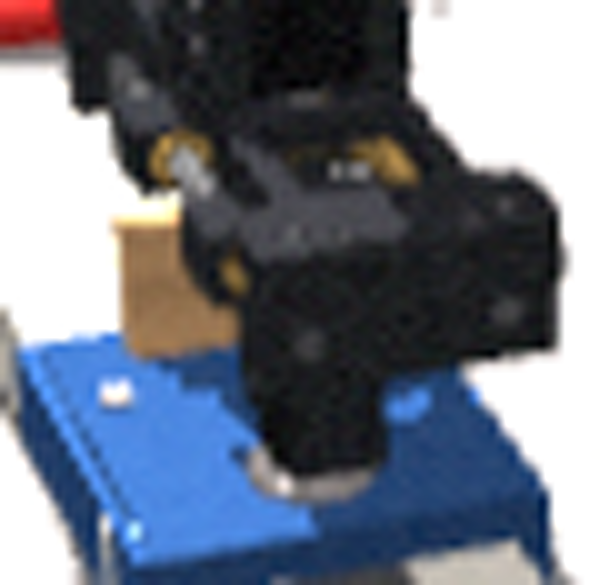

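Call:
{"op": "drive_tool", "data": {"series": [0, 0, 0.0005, 0, 0, 0, 0.0005, 0]}}

```text
time: 18.05
ee_pos: [0.4915, 0.0304, 0.101]
eef_rot: [180.0, -0.0, 2.3]
contact_force: [-2.2, -0.4, 9.1]
finger_gap: 0.0244
```

Call:
{"op": "drive_tool", "data": {"series": [0, 0, 0, 0, 0, 0, 0, 0, 0, 0, 0, 0, 0, 0, 0, 0, 0, 0, 0, 0], "gripper": 65}}

```text
time: 18.55
ee_pos: [0.4915, 0.0303, 0.1001]
eef_rot: [180.0, 0.0, 2.3]
contact_force: [0.1, 0.4, 0.5]
finger_gap: 0.0574
```

Call:
{"op": "drive_tool", "data": {"series": [0, 0, 0.02, 0, 0, 0, 0.055, 0, 0, 0, 0.09, 0, -0.02, 0, 0.1, 0, -0.045, 0, 0.1, 0, -0.075, 0, 0.1, 0, -0.08, 0, 0.1, 0, -0.08, 0, 0.1, 0, -0.08, 0, 0.1, 0]}}

```text
time: 19.45
ee_pos: [0.413, 0.0307, 0.2003]
eef_rot: [-180.0, -0.1, 2.3]
contact_force: [0.2, -0.6, -0.5]
finger_gap: 0.0572
```

```bash
python3 - <<'E'
from h import *
np.set_printoptions(precision=4,suppress=True)
c=snap('wrist','w14');s=snap('side','s14')
u,v=proj(c,[.49,.03,.09]).astype(int);print(u,v)
g=c['pixels'][max(v-60,0):v+60,u-70:u+70]
cv2.imwrite('pics/z14.png',cv2.resize(cv2.convertScaleAbs(g,alpha=1.6,beta=20),None,fx=5,fy=5,interpolation=cv2.INTER_CUBIC))
cv2.imwrite('pics/z14s.png',cv2.resize(s['pixels'][150:300,170:310],None,fx=5,fy=4,interpolation=cv2.INTER_CUBIC))
H,W=c['z_map'].shape
uu,vv=np.meshgrid(np.arange(W),np.arange(H));K=c['mtx']
P=np.stack([(uu-K[0,2])/K[0,0],(vv-K[1,2])/K[1,1],np.ones_like(uu,float)],-1)*c['z_map'][...,None]
X=(P-c['t'])@c['R']
near=(abs(X[...,0]-.49)<.035)&(abs(X[...,1]-.03)<.035)
m=near&(X[...,2]>.1)&(X[...,2]<.12);print('handle top',m.sum(),np.median(X[m],0),cv2.minAreaRect(np.float32(X[m][:,:2]*1000)))
m=near&(X[...,2]>.095)&(X[...,2]<.12);print('with button',cv2.minAreaRect(np.float32(X[m][:,:2]*1000)))
m=near&(X[...,2]>.0682)&(X[...,2]<.074);print('collar',m.sum(),np.median(X[m],0),cv2.minAreaRect(np.float32(X[m][:,:2]*1000)))
o=observe();print(o['ee_pos'],o['contact_force'],o['finger_gap'],o['time'])
E
```

```text
283 98
handle top 1757 [0.49   0.0298 0.1126] ((490.02978515625, 30.76244354248047), (19.508085250854492, 28.97307586669922), 2.261057138442993)
with button ((490.02978515625, 30.76244354248047), (19.508085250854492, 28.97307586669922), 2.261057138442993)
collar 251 [0.4782 0.0281 0.0708] ((492.77178955078125, 26.506546020507812), (37.40419387817383, 65.16960144042969), 28.305370330810547)
[0.413  0.0306 0.2002] [-0.8536 -0.2917 -0.0025] 0.057172284262700775 19.55
```

View pics/z14.png

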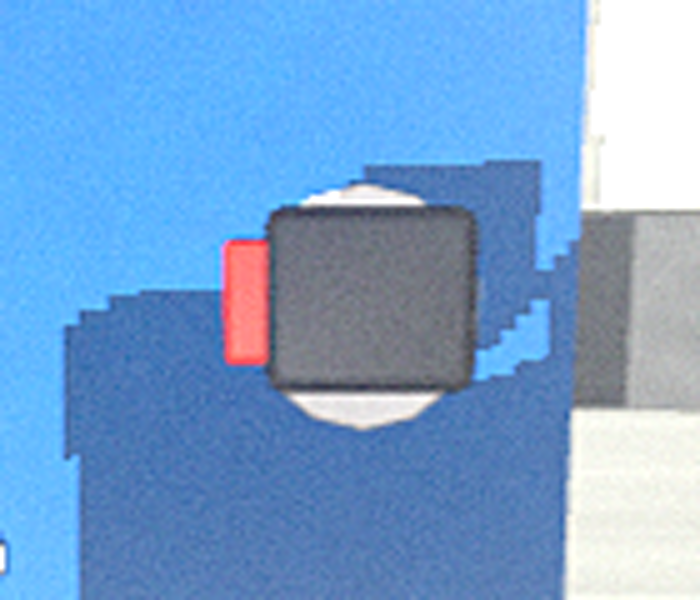

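View pics/z14s.png

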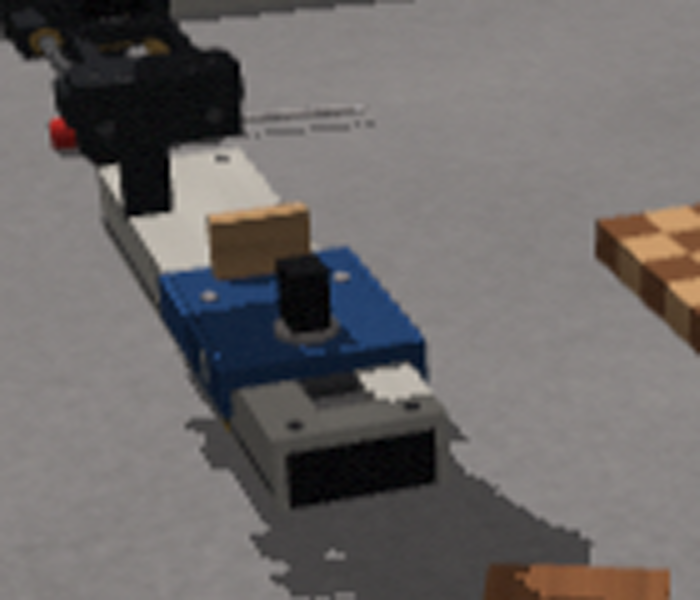

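The handle top is at 112.6 mm (112 expected). Handle and button measure 29.0 mm across, so the button is fully out, and the collar lies flat on the stop. Handing in.

```bash
python3 -c "
from cell import *
print(close_job())"
```

```text
the job is handed in; nothing more can be done
None
```

The job is done and handed in at about 19.6 s. The stop is over the yellow-framed hole, and the pin is through both holes with its collar home and its button out.

- **Stop:** I pinched it by its fin and slid it about 150 mm. The framed hole lies roughly 4 mm to the −y side of the yellow line. Looking straight down, I could see clear through both holes before fetching the pin.
- **Pin:** I gripped it by handle and button with the button pressed in (24.3 mm across). Two small corrections of 1–2 mm from the wrist camera lined it up over the hole. It then went down without resistance, so no searching for the lower hole was needed. Force rose only once the collar touched the stop, to about 14 N.

**Last checks:**
- The handle top stood at 112.6 mm, against 112 mm expected when fully home.
- Handle and button measured 29.0 mm across, so the button had sprung fully out. The studs should only come out once they are clear below the strip.
- The gripper was clear of everything. I touched nothing else on the table, and the side view showed nothing disturbed in the part I enlarged.

**Disagreements:** the cameras and the measured arm position differed by 1–2 mm, and the side camera put the pin about 4 mm lower than the wrist camera did. I went by the wrist camera and the force readings. I did not try pulling on the pin to test the lock.

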